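# Sort clay finds by shape and slide the cleaning pan to the fume extractor

## Robot

A 6-joint arm with a two-finger parallel gripper is mounted at the origin on the work surface. World frame = base frame: x ahead of the robot, y to its left, z up, the work surface at z = 0. Lengths are in m, angles in rad, forces in N, time in s.
With the tool pointing down it reaches from about 0.35 to 0.725 m from the base axis. Payload 4.3 kg.
Tool frame: the origin (TCP) lies at the very end of the fingers, on their centre line; the grasp point (between the pads) lies manip.grip_point_offset behind it (manip.grip_point_offset is the distance from the TCP to the grasp point, in m); z points along the fingers, y is the direction in which the jaws open and shut (so a half turn about z gives the same grasp; the last joint's range is limited). The gripper opens to 85 mm and grips with 20 to 120 N. Pads are 22 mm wide; open, the fingers measure 114 mm over their backs; the gripper's body (76 mm by 85 mm) begins 54 mm behind the grasp point. The pads swing forward as they close: fully open they stand 13 mm farther back than shut.
Start: joints at [1.216, 0.377, 0.081, 1.274, 0, 1.46], TCP at [0.139, 0.558, 0.231] pointing down, gripper open.
Joint ranges: [-2.72, 2.72], [-0.84, 1.66], [-1.02, 1.22], [-1.77, 2.12], [-1.37, 1.28], [-3.14, 3.14]. Speed limits (rad/s): [2.57, 2.57, 3.14, 3.14, 3.14, 3.14].

## Interface

Orientations are given as a 3x3 rotation matrix whose columns are the frame's x, y, z axes.
In Python, from workcell import get_state, get_image, hand_in, manip gives the robot as it stands. The module is installed in compiled form; this text tells all that it offers.
- The arm moves only by the tool move_arm, never from a script. Its arguments are lists of equal length, an entry for each row: "claw": the finger opening in cm, from 0 to 8.54; "linear": the shift along the world's x, y, z in cm, a list of three; "angular": the turn, a rotation vector about the world's x, y, z in rad, a list of three. A call has 1 to 8 rows; each row shifts and turns the commanded pose from where the row before left it; what a row does not reach is not made up. A row lasts 1/10 s, in which the tool goes at most 50 mm and 8.59 degrees, less where a joint would pass 70% of its speed; a pose out of reach is approached as far as the arm can. A call is refused whole if a number of a shift passes 5 or a number of a turn 0.15, either way. A call with a gripper value outside its range is refused whole. The fingers move at their own pace and stop on an object; "grip_force" is the grip in N (left out, the last holds). Time passes only in rows, so rows that do not move let the fingers close. It gives the time, the measured TCP pose, the force and the opening at its end, in the units of the state.
- get_state(): the state, without advancing time (a new reading comes with each control period).
- get_image(name): name is "scene" or "top"; returns a dict with "pixels" (420x560x3 uint8, red, green, blue), "range_z" (420x560 float32, m along the optical axis (not along the pixel's ray), 0 where there is no reading), "fx", "fy", "cx", "cy" (pixels), "rvec" (rotation vector, rad) and "tvec" (3), from world to camera coordinates, as OpenCV has them. Camera axes: x right, y down, z forward; pixel columns grow to the right and rows downward; lengths in m; the calibration is good to about 2 mm. A picture is of the moment at which its call begins.
- hand_in(): hands the job in, once; it reports no verdict.
The state is a dict: "t": time; "joint_positions": joint angles; "joint_vel": joint speeds; "joint_efforts": joint torques, N m; "tcp_pos": TCP position; "ee_rot": TCP orientation; "wrist_force": force on the tool from outside, world axes, zero at the start; "moment": the same for the moment, N m; "width": opening from 0.0 (shut) to 1.0 (fully open).
Only numpy, scipy, OpenCV 4.12 (cv2) and the standard library are available. Lean on these libraries where they do the work, as an engineer would, in place of code of your own. Each camera call takes 0.05 s, during which the arm holds its last target. There are 200 camera calls.

## Task

Sort the finds on the conservation bench: lay the two curved jar handles flat and side by side (not on one another) in the plywood tray, and stand the round jar foot in the middle of the steel pan. The clay is brittle and the tray's sprung floor board may be set at any depth, so feel for the floor and set each piece down gently, without dropping it or pressing hard. Once the foot stands in the pan, slide the pan along the bench without lifting or tipping it, until it sits centred on the black crossed ring in front of the fume extractor, foot still upright, and leave everything else where it is.

Things in the scene. Friction and masses are not known exactly. Their poses are not given: they have to be found in the camera images.
- handle_a: Curved strap handle of a jar, plain fired clay, 106 mm long, lying flat, 26 mm thick (z). Origin: underside, centre of its straight middle part, which runs 64 mm along its x and is 20 mm wide (y): grasp it there, closing along y. Both ends bend towards +y, reaching y = +38 mm. Mass about 0.2 kg
- handle_b: A second handle exactly like handle_a
- foot: Round foot (base knob) of a jar, plain fired clay, 66 mm high, standing upright. Origin: centre of its underside, z up its axis. Base 66 mm across, neck 42 mm across from 24 to 60 mm height (grasp there). Mass about 0.22 kg
- tray: Open plywood tray, fixed, outside 190 (x) x 240 (y) x 85 mm high, walls 8 mm. Origin: centre of its underside. Its level grey floor board fills the inside; its top is fixed at any height from 22 to 70 mm above the tray's underside, not measured and different each time. The board is sprung to cushion the finds: it sinks 0.3 mm per newton, up to 4 mm
- pan: Round steel pan, loose, 170 mm across outside, 58 mm high, walls 4 mm, floor 5 mm thick; about 0.6 kg. Origin: centre of its underside. A black bar handle sticks out along its -x, 82 to 156 mm from the axis. It starts on the plain grey ring
- pan_handle (a point): Point to grasp on the pan's handle: centre of the bar, 112 mm from the pan's axis, 46 mm above the bench. The bar is 16 mm wide (across, pan's y) and 16 mm high, and runs along the pan's x
- extractor_mark (a point): Centre of the black ring with a cross (about 200 mm across) painted flat on the bench in front of the fume extractor. The extractor's white funnel and base stand 165 mm and more beyond it, along +x
- brush: Paint brush, 200 mm, lying on the bench near the robot; leave alone. Origin: underside centre
- tape: Roll of tape, 90 mm across, 24 mm high; leave alone. Origin: underside centre
- bowl: Blue bowl, 124 mm across, 65 mm high; leave alone. Origin: underside centre
- jar: Small jar, 60 mm across, 90 mm high, at the far side; leave alone. Origin: underside centre
- bottle: White bottle, 60 mm across, 150 mm high, at the far side; leave alone. Origin: underside centre
- sherd: Flat clay sherd, about 100 x 60 mm, 12 mm thick, near the robot; not to be sorted, leave alone. Origin: underside centre
- carton: Cardboard carton 120 x 150 x 60 mm at the far side; leave alone. Origin: underside centre
There are look-alikes about, which are no part of the job. What is shaped like the handle_a but purple or yellow is not meant.

How it is judged:
By the outcome, as a careful person would: the job done as asked, in the order asked, and still so for the second after the job is handed in, with the robot touching nothing.
It also fails if it takes over 72 s, if anything falls off the work surface, if the arm or the gripper's body presses on something with over 40 N, if the wrist force passes 120 N, or if a joint passes its speed limit or range.

## Working session

There is one attempt and no reset: what is moved stays moved. The work goes in short steps, Python scripts to look and compute and a tool call to move; the robot and the scene stay as the last step left them, time stands still between calls to the robot, and variables do not carry over. Pictures are saved under pics/ and viewed, about 8 in all and at most 12, crops included, and the job is handed in when it is done.

Besides the shell and the picture viewer there is one more tool, called after "Request:" as name(argument=value, ...) on one line, values as JSON. move_arm: Moves the arm, as the interface text tells. Its arguments: {"type":"object","properties":{"claw":{"type":"array","items":{"type":"number"}},"linear":{"type":"array","items":{"type":"array","items":{"type":"number"}}},"angular":{"type":"array","items":{"type":"array","items":{"type":"number"}}},"grip_force":{"type":"number"}},"required":["claw","linear","angular"]}

```bash
mkdir -p pics
cat > h.py <<'E'
import numpy as np, cv2
from workcell import get_state, get_image, hand_in, manip
def grab(n):
    d=get_image(n); R=cv2.Rodrigues(np.array(d["rvec"],float))[0]; t=np.array(d["tvec"],float).ravel()
    v,u=np.mgrid[0:420,0:560]; z=d["range_z"].astype(float)
    c=np.stack([(u-d["cx"])/d["fx"]*z,(v-d["cy"])/d["fy"]*z,z],-1)
    W=(c-t)@R; W[z<=0]=np.nan
    d["W"]=W; d["R"]=R; d["t"]=t; return d
def ray(d,u,v,h):
    r=d["R"].T@np.array([(u-d["cx"])/d["fx"],(v-d["cy"])/d["fy"],1.]); o=-d["R"].T@d["t"]
    return o+r*(h-o[2])/r[2]
def save(d,name,crop=None,k=1):
    p=d["pixels"]
    if crop: p=p[crop[1]:crop[3],crop[0]:crop[2]]
    p=cv2.resize(p,None,fx=k,fy=k,interpolation=cv2.INTER_CUBIC)
    cv2.imwrite("pics/"+name+".png",p[:,:,::-1])
E
python3 - <<'E'
from h import *
s=get_state(); print(s, manip.grip_point_offset)
for n in("top","scene"):
    d=grab(n); save(d,n+"0",k=1.42); print(n,d["fx"],d["R"].round(3).tolist(),(-d["R"].T@d["t"]).round(3))
    np.savez(n+"0.npz",p=d["pixels"],W=d["W"])
E
```

```text
{'t': 0.0, 'joint_positions': array([ 1.21572970e+00,  3.78100336e-01,  7.96263397e-02,  1.27440690e+00,
       -1.80698945e-05,  1.46049013e+00]), 'joint_vel': array([-0.00165692, -0.00067722, -0.00073366, -0.00071947,  0.00073279,
        0.00175726]), 'joint_efforts': array([-4.96024441e-04, -4.63604987e+01,  2.69875807e+01,  2.07562657e-02,
       -1.85205013e-04,  1.09406892e-05]), 'tcp_pos': array([0.13910803, 0.55723785, 0.23033978]), 'ee_rot': array([[-9.70195337e-01,  2.42323144e-01, -7.07762275e-04],
       [ 2.42324086e-01,  9.70193379e-01, -1.96081910e-03],
       [ 2.11514424e-04, -2.07388539e-03, -9.99997827e-01]]), 'wrist_force': array([ 0.29124274,  0.05872407, -0.85456387]), 'moment': array([-0.01504755,  0.01263142,  0.00946797]), 'width': 1.0016636814020923} 0.0187
top 466.119187791153 [[-0.026, -0.999, 0.024], [-0.995, 0.024, -0.092], [0.091, -0.027, -0.995]] [ 0.449 -0.036  1.249]
scene 472.2178411354434 [[-0.519, 0.855, -0.014], [0.498, 0.289, -0.818], [-0.695, -0.431, -0.575]] [1.449 0.509 0.807]
```

View pics/top0.png

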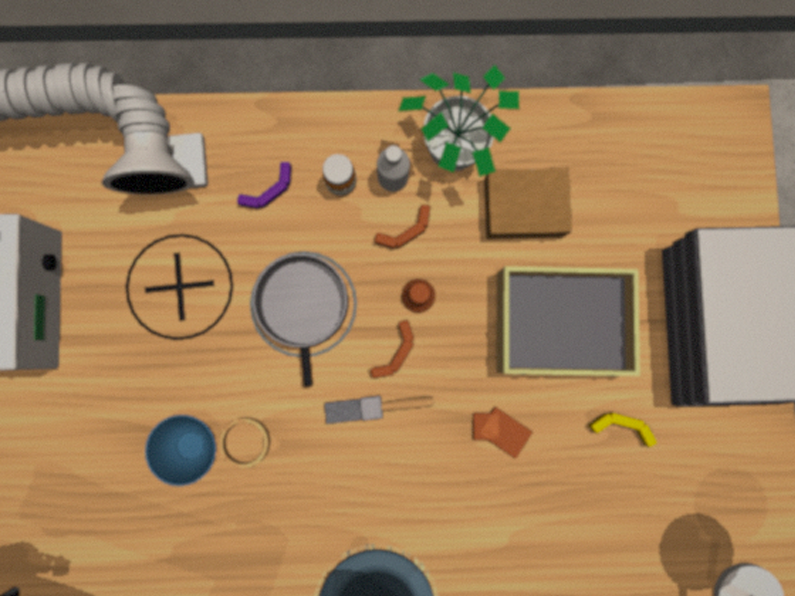

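View pics/scene0.png

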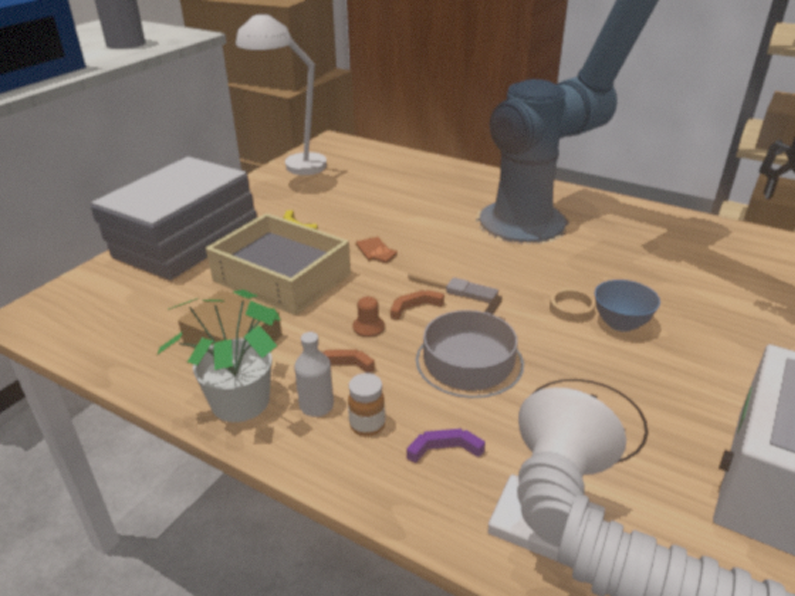

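The top view (shown at 1.42x) puts the clay handles at about (403,230) and (395,350) and the foot at (418,294). The pan is at (303,302) with its bar pointing down (-x), the crossed ring at (180,287) and the tray at (570,321). The scene view agrees: the plant and bottle stand near the far handle, and the purple and yellow pieces are look-alikes.

```bash
cat > m.py <<'E'
from h import *
def clay(d):
    hsv=cv2.cvtColor(d["pixels"],cv2.COLOR_RGB2HSV); p=d["pixels"].astype(int)
    m=((hsv[...,0]<10)&(hsv[...,1]>135)&(hsv[...,2]>60)).astype(np.uint8)
    return cv2.morphologyEx(m,cv2.MORPH_OPEN,np.ones((2,2),np.uint8))
def comps(d,m,amin=120):
    n,l,st,c=cv2.connectedComponentsWithStats(m)
    return [(l==i,st[i],c[i]) for i in range(1,n) if st[i][4]>amin]
def handle(d,mask,h):
    v,u=np.nonzero(mask); P=np.array([ray(d,a,b,h)[:2] for a,b in zip(u,v)])
    c=P.mean(0); w,V=np.linalg.eigh(np.cov((P-c).T)); x=V[:,1]; y=np.array([-x[1],x[0]])
    q=(P-c)@np.stack([x,y],1)
    if abs(q[:,1].min())>abs(q[:,1].max()): x,y,q=-x,-y,-q
    mid=q[abs(q[:,0])<.022]; xc=(q[:,0].min()+q[:,0].max())/2
    yc=(np.percentile(mid[:,1],2)+np.percentile(mid[:,1],98))/2
    return c+x*xc+y*yc, np.degrees(np.arctan2(x[1],x[0])), np.ptp(q,axis=0),np.ptp(mid[:,1])
E
python3 - <<'E'
from m import *
for n in("top","scene"):
    d=grab(n); m=clay(d)
    for k,st,c in comps(d,m):
        W=d["W"][k]; zt=np.nanpercentile(W[:,2],90)
        print(n,st,c.round(),"z90",zt.round(4),"medW",np.nanmedian(W,0).round(3))
        if n=="top": 
            o,a,e,w=handle(d,k,.026); print("  handle",o.round(4),a.round(1),e.round(3),w.round(4))
            W=W[W[:,2]>.055]; 
            if len(W): print("  foot top",W.mean(0).round(4),len(W))
    if n=="top":
        W=d["W"];z=W[...,2]
        g=cv2.cvtColor(d["pixels"],cv2.COLOR_RGB2GRAY)
        # tray rim
        s=np.zeros(z.shape,bool); s[175:280,340:465]=1
        r=s&(z>.078)&(z<.095); v,u=np.nonzero(r); P=W[r][:,:2].astype(np.float32); print("tray",cv2.minAreaRect(P),np.median(z[r]))
        f=s.copy(); f[:]=0; f[200:250,365:435]=1; print("tray floor",np.nanpercentile(z[f],[5,50,95]))
        s[:]=0; s[170:255,170:260]=1
        r=s&(z>.05)&(z<.066); P=W[r][:,:2]; print("pan rim",r.sum(),cv2.minEnclosingCircle(P.astype(np.float32)),np.median(z[r]))
        s[:]=0; s[246:280,200:230]=1
        r=s&(z>.03)&(g<70); P=W[r]; print("bar",P.mean(0),np.median(P[:,2]),cv2.minAreaRect(P[:,:2].astype(np.float32)))
        r=s&(z>.03)&(g<70); v,u=np.nonzero(r); P=np.array([ray(d,a,b,.054)[:2] for a,b in zip(u,v)]);print("bar ray",cv2.minAreaRect(P.astype(np.float32)))
        s[:]=0; s[155:245,80:170]=1
        r=(s&(g<70)).astype(np.uint8); v,u=np.nonzero(r); P=np.array([ray(d,a,b,0)[:2] for a,b in zip(u,v)]); print("mark",cv2.minEnclosingCircle(P.astype(np.float32)),cv2.minAreaRect(P.astype(np.float32)))
        print("table z",np.nanmedian(z[300:330,250:350]))
        # obstacles
        for nm,(x0,y0,x1,y1) in dict(plant=(280,45,370,125),bottle=(262,98,292,136),jar=(225,105,252,140),carton=(340,115,405,170)).items():
            q=W[y0:y1,x0:x1].reshape(-1,3); q=q[q[:,2]>.03]; print(nm,np.nanpercentile(q,1,axis=0).round(3),np.nanpercentile(q,99,axis=0).round(3))
E
```

```text
tray ((0.5102425813674927, -0.3602887988090515), (0.24215704202651978, 0.19063566625118256), 87.41519927978516) 0.08540266466275567
tray floor [0.03947682 0.04340084 0.04722034]
pan rim 441 ((0.547903299331665, 0.12449532747268677), 0.0978710874915123) 0.057316173887347055
bar [0.44087695 0.11379977 0.0541878 ] 0.05456953994719636 ((0.4403463304042816, 0.11365341395139694), (0.0642104372382164, 0.014264018274843693), 4.769283294677734)
bar ray ((0.4403359889984131, 0.1137632429599762), (0.0642695277929306, 0.014440793544054031), 4.436247825622559)
mark ((0.5981642603874207, 0.35666966438293457), 0.09860149770975113) ((0.5977924466133118, 0.3567814230918884), (0.19335082173347473, 0.19407686591148376), 45.24816131591797)
table z 0.0006060889686115774
plant [ 0.763 -0.278  0.056] [ 0.938 -0.061  0.202]
bottle [ 0.769 -0.079  0.034] [ 0.817 -0.023  0.154]
jar [0.763 0.019 0.033] [0.817 0.075 0.096]
carton [ 0.674 -0.374  0.034] [ 0.792 -0.208  0.164]
```

Run:
```python
from m import *
d=grab("top"); hsv=cv2.cvtColor(d["pixels"],cv2.COLOR_RGB2HSV)
for u,v in((285,164),(284,248),(294,205),(320,180),(240,300)): print(hsv[v,u],d["pixels"][v,u])
import re
s=open("m.py").read().replace("(hsv[...,0]<10)&(hsv[...,1]>135)&(hsv[...,2]>60)","(hsv[...,0]<12)&(hsv[...,1]>%d)&(hsv[...,2]>50)"%130)
open("m.py","w").write(s)
import importlib,m as M; importlib.reload(M)
for n in("top","scene"):
    d=grab(n); mm=M.clay(d); print(mm.sum())
    for k,st,c in M.comps(d,mm,40):
        W=d["W"][k]; zt=np.nanpercentile(W[:,2],[50,90])
        print(n,st,c.round(),"z",zt.round(4),"medW",np.nanmedian(W,0).round(3))
        if n=="top": 
            o,a,e,w=M.handle(d,k,.026); print("  handle",o.round(4),a.round(1),e.round(3),w.round(4))
            W=W[W[:,2]>.055]
            if len(W): print("  foot top",W.mean(0).round(4),len(W))
```

```text
[ 10 178 152] [152  81  46]
[  9 180 157] [157  81  46]
[  9 174 158] [158  83  50]
[ 19 120 200] [200 164 106]
[ 16 131 198] [198 151  96]
1780
top [265 146  38  29 321] [287. 164.] z [0.0255 0.029 ] medW [ 0.68  -0.079  0.026]
  handle [ 0.6794 -0.0799] -58.5 [0.117 0.042] 0.0173
top [285 198  22  22 365] [296. 209.] z [0.0618 0.0682] medW [ 0.563 -0.094  0.062]
  handle [ 0.5656 -0.095 ] -22.6 [0.059 0.058] 0.0583
  foot top [ 0.5677 -0.093   0.0654] 205
top [262 228  30  38 324] [280. 249.] z [0.0262 0.0297] medW [ 0.455 -0.059  0.026]
  handle [ 0.4542 -0.0589] -32.8 [0.115 0.041] 0.0185
top [334 289  41  34 770] [354. 304.] z [0.0122 0.0156] medW [ 0.31  -0.244  0.012]
  handle [ 0.3153 -0.2374] -116.6 [0.106 0.064] 0.0596
1332
scene [253 169  26  16 224] [265. 176.] z [0.012  0.0144] medW [ 0.324 -0.228  0.012]
scene [277 207  23  14  96] [286. 212.] z [0.0238 0.0273] medW [ 0.481 -0.057  0.024]
scene [254 211  12   9  86] [259. 215.] z [0.0644 0.0673] medW [ 0.578 -0.083  0.064]
scene [251 229  18   8  80] [259. 233.] z [0.0124 0.0182] medW [ 0.591 -0.076  0.012]
scene [232 248  31  10 102] [249. 251.] z [0.025  0.0274] medW [ 0.682 -0.048  0.025]
```

Run:
```python
from m import *
d=grab("top"); save(d,"crop1",(250,135,330,280),4)
m=clay(d)
for k,st,c in comps(d,m,200):
    if st[4]>350: continue
    v,u=np.nonzero(k); P=np.array([ray(d,a,b,.026)[:2] for a,b in zip(u,v)]).astype(np.float32)*1000
    print(cv2.minAreaRect(P)); h=cv2.approxPolyDP(cv2.convexHull(P),3,True); print(h[:,0].round().tolist())
```

```text
((688.6524658203125, -74.33154296875), (40.84653091430664, 119.6857681274414), 31.915712356567383)
[[733.0, -117.0], [733.0, -107.0], [681.0, -23.0], [667.0, -17.0], [656.0, -49.0], [658.0, -62.0], [674.0, -89.0], [698.0, -114.0]]
((460.4003601074219, -49.387657165527344), (39.24222183227539, 116.70130157470703), 57.318111419677734)
[[517.0, -69.0], [515.0, -61.0], [430.0, -7.0], [417.0, -9.0], [429.0, -51.0], [465.0, -75.0], [491.0, -81.0]]
```

View pics/crop1.png

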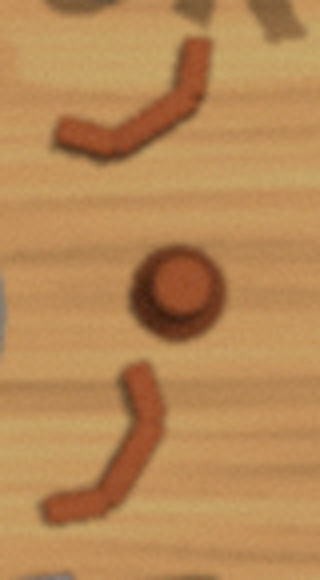

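The crop shows both handles with a straight middle and their ends bending towards (+x,+y), which matches the fit. The foot stands between them. First I'll go over the far handle at (0.679,-0.080), with jaw direction 31.5°.

Request:
move_arm(claw=[6, 6, 6, 6, 6, 6, 6, 6], linear=[[3, -3.54, 0], [3, -3.54, 0], [3, -3.54, 0], [3, -3.54, 0], [3, -3.54, 0], [3, -3.54, 0], [3, -3.54, 0], [3, -3.54, 0]], angular=[[0, 0, -0.0433], [0, 0, -0.0433], [0, 0, -0.0433], [0, 0, -0.0433], [0, 0, -0.0433], [0, 0, -0.0433], [0, 0, -0.0433], [0, 0, -0.0433]], grip_force=30)

```text
t: 1.2
tcp_pos: [0.3803, 0.2731, 0.2316]
ee_rot: [[-0.829, 0.559, 0.001], [0.559, 0.829, 0.0], [-0.0, 0.001, -1.0]]
wrist_force: [0.3, 1.4, 0.3]
width: 0.706
```

Request:
move_arm(claw=[6, 6, 6, 6, 6, 6, 6, 6], linear=[[3, -3.54, 0], [3, -3.54, 0], [3, -3.54, 0], [3, -3.54, 0], [3, -3.54, 0], [3, -3.54, 0], [3, -3.54, 0], [3, -3.54, 0]], angular=[[0, 0, -0.0433], [0, 0, -0.0433], [0, 0, -0.0433], [0, 0, -0.0433], [0, 0, -0.0433], [0, 0, -0.0433], [0, 0, -0.0433], [0, 0, -0.0433]])

```text
t: 2.0
tcp_pos: [0.6204, -0.0102, 0.2314]
ee_rot: [[-0.59, 0.807, 0.001], [0.807, 0.59, 0.0], [-0.0, 0.001, -1.0]]
wrist_force: [-0.0, 1.7, 0.5]
width: 0.706
```

Request:
move_arm(claw=[6, 6, 6, 6, 6, 6, 6], linear=[[3, -3.54, 0], [3, -3.54, 0], [0, 0, -3], [0, 0, -4], [0, 0, -4], [0, 0, -1], [0, 0, 0]], angular=[[0, 0, -0.0433], [0, 0, -0.0433], [0, 0, 0], [0, 0, 0], [0, 0, 0], [0, 0, 0], [0, 0, 0]])

```text
t: 2.7
tcp_pos: [0.6775, -0.0789, 0.1094]
ee_rot: [[-0.52, 0.854, -0.005], [0.854, 0.52, 0.001], [0.003, -0.004, -1.0]]
wrist_force: [-0.3, 0.0, 0.5]
width: 0.702
```

Request:
move_arm(claw=[6, 6, 6, 6, 2.6, 2.2, 1, 1], linear=[[0.15, -0.1, -4], [0, 0, -3.5], [0, 0, -2.5], [0, 0, -0.5], [0, 0, 0], [0, 0, 0], [0, 0, 0], [0, 0, 0]], angular=[[0, 0, 0], [0, 0, 0], [0, 0, 0], [0, 0, 0], [0, 0, 0], [0, 0, 0], [0, 0, 0], [0, 0, 0]], grip_force=30)

```text
t: 3.5
tcp_pos: [0.6837, -0.0807, 0.0096]
ee_rot: [[-0.52, 0.854, 0.006], [0.854, 0.52, -0.001], [-0.004, 0.005, -1.0]]
wrist_force: [1.0, 1.0, 6.6]
width: 0.226
```

Request:
move_arm(claw=[1, 1, 1, 1, 1], linear=[[0, 0, 0], [0, 0, 0.5], [0, 0, 2.5], [0, 0, 4], [0, 0, 4]], angular=[[0, 0, 0], [0, 0, 0], [0, 0, 0], [0, 0, 0], [0, 0, 0]])

```text
t: 4.0
tcp_pos: [0.6793, -0.0801, 0.1166]
ee_rot: [[-0.52, 0.854, -0.003], [0.854, 0.52, 0.001], [0.002, -0.003, -1.0]]
wrist_force: [1.0, -0.7, -1.7]
width: 0.225
```

Request:
move_arm(claw=[1, 1, 1, 1, 1, 1, 1, 1], linear=[[-1, -2, 2], [-1.9, -3.8, 0.5], [-1.9, -3.8, 0], [-1.9, -3.8, 0], [-1.9, -3.8, 0], [-1.9, -3.8, 0], [-1.9, -3.8, 0], [-1.9, -3.8, 0]], angular=[[0, 0, 0.09], [0, 0, 0.11], [0, 0, 0.11], [0, 0, 0.11], [0, 0, 0.11], [0, 0, 0.11], [0, 0, 0.11], [0, 0, 0.11]])

```text
t: 4.8
tcp_pos: [0.5363, -0.3674, 0.1414]
ee_rot: [[-0.987, 0.159, -0.001], [0.159, 0.987, 0.001], [0.001, 0.0, -1.0]]
wrist_force: [1.4, 0.6, -2.1]
width: 0.229
```

Request:
move_arm(claw=[1, 1, 1, 1, 1, 1], linear=[[-1.9, -3.8, 0], [-1, -1.6, 0], [0, 0, -2], [0, 0, -2], [0, 0, -1], [0, 0, 0]], angular=[[0, 0, 0.11], [0, 0, 0.009], [0, 0, 0], [0, 0, 0], [0, 0, 0], [0, 0, 0]])

```text
t: 5.4
tcp_pos: [0.5074, -0.4188, 0.0893]
ee_rot: [[-0.999, 0.045, -0.003], [0.045, 0.999, 0.003], [0.004, 0.003, -1.0]]
wrist_force: [0.3, 0.5, -2.4]
width: 0.229
```

Request:
move_arm(claw=[1, 1, 1, 1, 1], linear=[[0, 0, -1], [0, 0, -1], [0, 0, -0.5], [0, 0, 0], [0, 0, 0]], angular=[[0, 0, 0], [0, 0, 0], [0, 0, 0], [0, 0, 0], [0, 0, 0]])

```text
t: 5.9
tcp_pos: [0.5089, -0.4203, 0.0664]
ee_rot: [[-0.999, 0.045, 0.0], [0.045, 0.999, 0.0], [-0.0, 0.0, -1.0]]
wrist_force: [-0.1, 0.1, -2.6]
width: 0.224
```

Run:
```python
from m import *
d=grab("scene"); save(d,"s1",(120,110,320,260),4)
```

```text
(no output)
```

View pics/s1.png

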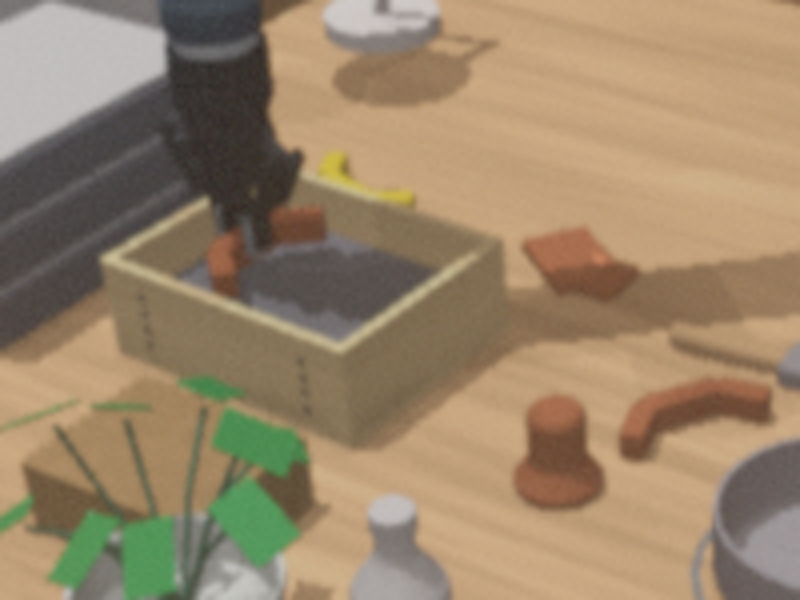

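The handle hangs level inside the tray at about (265,250) in the crop, clear of the walls. The foot and the second handle are undisturbed. Next I'll feel for the floor.

Request:
move_arm(claw=[1, 1, 1, 1], linear=[[0, 0, -0.4], [0, 0, -0.4], [0, 0, -0.1], [0, 0, 0]], angular=[[0, 0, 0], [0, 0, 0], [0, 0, 0], [0, 0, 0]])

```text
t: 6.35
tcp_pos: [0.5086, -0.4201, 0.0569]
ee_rot: [[-0.999, 0.045, -0.001], [0.045, 0.999, 0.001], [0.001, 0.001, -1.0]]
wrist_force: [-2.1, 0.4, -1.6]
width: 0.224
```

Request:
move_arm(claw=[1, 1, 1], linear=[[0, 0, -0.2], [0, 0, 0], [0, 0, 0]], angular=[[0, 0, 0], [0, 0, 0], [0, 0, 0]])

```text
t: 6.65
tcp_pos: [0.5088, -0.4203, 0.0553]
ee_rot: [[-0.999, 0.045, 0.0], [0.045, 0.999, 0.0], [-0.0, 0.0, -1.0]]
wrist_force: [0.1, -0.7, -1.8]
width: 0.223
```

Request:
move_arm(claw=[1, 1, 1], linear=[[0, 0, -0.15], [0, 0, 0], [0, 0, 0]], angular=[[0, 0, 0], [0, 0, 0], [0, 0, 0]])

```text
t: 6.95
tcp_pos: [0.5088, -0.4203, 0.0538]
ee_rot: [[-0.999, 0.045, -0.0], [0.045, 0.999, 0.0], [0.0, 0.0, -1.0]]
wrist_force: [-0.5, 0.3, -2.1]
width: 0.225
```

Request:
move_arm(claw=[1, 1, 1], linear=[[0, 0, -0.15], [0, 0, 0], [0, 0, 0]], angular=[[0, 0, 0], [0, 0, 0], [0, 0, 0]])

```text
t: 7.25
tcp_pos: [0.509, -0.4205, 0.0525]
ee_rot: [[-0.999, 0.045, 0.0], [0.045, 0.999, -0.0], [-0.0, -0.0, -1.0]]
wrist_force: [-0.1, -0.1, -1.1]
width: 0.228
```

Request:
move_arm(claw=[1, 1, 1], linear=[[0, 0, -0.15], [0, 0, 0], [0, 0, 0]], angular=[[0, 0, 0], [0, 0, 0], [0, 0, 0]])

```text
t: 7.55
tcp_pos: [0.5091, -0.4205, 0.0513]
ee_rot: [[-0.999, 0.045, 0.001], [0.045, 0.999, -0.0], [-0.001, -0.0, -1.0]]
wrist_force: [-1.4, 0.1, 1.7]
width: 0.227
```

Request:
move_arm(claw=[2.3, 2.6, 3.2, 3.6, 3.6], linear=[[0, 0, 0], [0, 0, 0], [0, 0, 0], [0, 0, 0], [0, 0, 0]], angular=[[0, 0, 0], [0, 0, 0], [0, 0, 0], [0, 0, 0], [0, 0, 0]])

```text
t: 8.05
tcp_pos: [0.5089, -0.4202, 0.0507]
ee_rot: [[-0.999, 0.045, -0.0], [0.045, 0.999, 0.0], [0.0, 0.0, -1.0]]
wrist_force: [-0.1, -0.6, 0.2]
width: 0.417
```

Request:
move_arm(claw=[3.6, 3.6, 3.6, 3.6, 4.5, 5], linear=[[0, 0, 0.5], [0, 0, 1.5], [0, 0, 3], [0, 0, 4], [0, 0, 4], [0, 0, 0]], angular=[[0, 0, 0], [0, 0, 0], [0, 0, 0], [0, 0, 0], [0, 0, 0], [0, 0, 0]])

```text
t: 8.65
tcp_pos: [0.5117, -0.4231, 0.1885]
ee_rot: [[-0.999, 0.045, 0.009], [0.045, 0.999, -0.009], [-0.009, -0.008, -1.0]]
wrist_force: [0.4, -1.0, 0.3]
width: 0.586
```

Request:
move_arm(claw=[6, 6, 6, 6, 6, 6, 6, 6], linear=[[-0.69, 4.52, 0], [-0.69, 4.52, 0], [-0.69, 4.52, 0], [-0.69, 4.52, 0], [-0.69, 4.52, 0], [-0.69, 4.52, 0], [-0.69, 4.52, 0], [-0.69, 4.52, 0]], angular=[[0, 0, -0.066], [0, 0, -0.066], [0, 0, -0.066], [0, 0, -0.066], [0, 0, -0.066], [0, 0, -0.066], [0, 0, -0.066], [0, 0, -0.066]])

```text
t: 9.45
tcp_pos: [0.4529, -0.057, 0.1808]
ee_rot: [[-0.838, 0.545, 0.0], [0.545, 0.838, 0.0], [-0.0, 0.0, -1.0]]
wrist_force: [1.2, 0.6, 0.7]
width: 0.704
```

Request:
move_arm(claw=[6, 6, 6, 6, 6], linear=[[0, 0, -3], [0, 0, -4], [0, 0, -3], [0, 0, 0], [0, 0, 0]], angular=[[0, 0, 0], [0, 0, 0], [0, 0, 0], [0, 0, 0], [0, 0, 0]])

```text
t: 9.95
tcp_pos: [0.4532, -0.0586, 0.081]
ee_rot: [[-0.84, 0.542, -0.001], [0.542, 0.84, 0.0], [0.001, -0.0, -1.0]]
wrist_force: [0.4, 0.6, 0.3]
width: 0.701
```

Request:
move_arm(claw=[6, 6, 6, 2.6, 2.2, 1, 1, 1], linear=[[0.1, 0, -3.5], [0, 0, -3], [0, 0, -0.8], [0, 0, 0], [0, 0, 0], [0, 0, 0], [0, 0, 0], [0, 0, 0]], angular=[[0, 0, 0], [0, 0, 0], [0, 0, 0], [0, 0, 0], [0, 0, 0], [0, 0, 0], [0, 0, 0], [0, 0, 0]], grip_force=30)

```text
t: 10.75
tcp_pos: [0.457, -0.0589, 0.0099]
ee_rot: [[-0.84, 0.542, 0.005], [0.542, 0.84, -0.0], [-0.004, 0.002, -1.0]]
wrist_force: [-0.5, 1.7, 6.7]
width: 0.225
```

Request:
move_arm(claw=[1, 1, 1, 1, 1], linear=[[0, 0, 0], [0, 0, 0.5], [0, 0, 2.5], [0, 0, 4.5], [0, 0, 4.5]], angular=[[0, 0, 0], [0, 0, 0], [0, 0, 0], [0, 0, 0], [0, 0, 0]])

```text
t: 11.25
tcp_pos: [0.4531, -0.0585, 0.129]
ee_rot: [[-0.84, 0.542, -0.003], [0.542, 0.84, 0.0], [0.002, -0.001, -1.0]]
wrist_force: [0.9, -0.9, -2.5]
width: 0.227
```

Run:
```python
from m import *
d=grab("top"); save(d,"t1",(160,120,480,330),2.5)
m=clay(d)
for k,st,c in comps(d,m,100):
    print(st,np.nanpercentile(d["W"][k][:,2],[10,50,90]).round(4),np.nanmedian(d["W"][k],0).round(3))
    if c[0]>350 and c[1]<280: print(handle(d,k,np.nanmedian(d["W"][k][:,2])))
```

```text
[285 198  22  23 378] [0.0123 0.0601 0.0676] [ 0.563 -0.094  0.06 ]
[411 205  18  47 448] [0.0587 0.0676 0.0712] [ 0.504 -0.413  0.068]
(array([ 0.50322377, -0.42035001]), np.float64(-2.794889601835767), array([0.11780766, 0.0440412 ]), np.float64(0.020805979124974203))
[334 289  41  34 765] [0.0093 0.0124 0.0158] [ 0.309 -0.243  0.012]
```

View pics/t1.png

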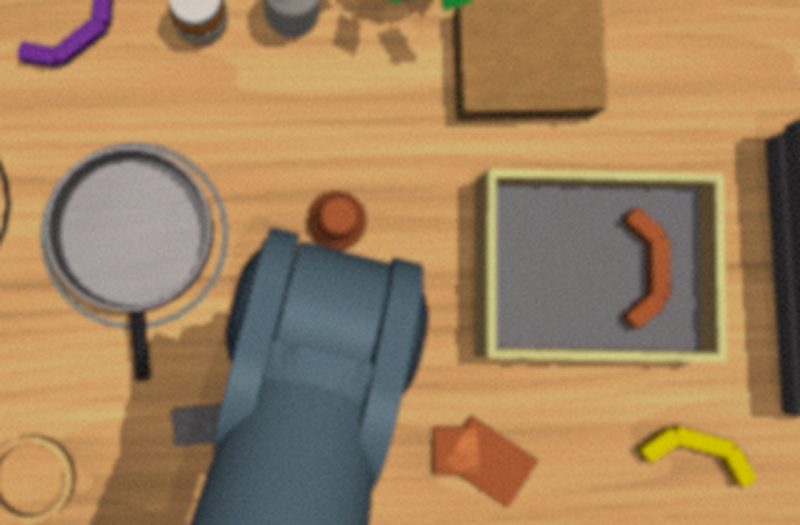

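The first handle lies flat in the tray at about (650,268) in the view. Its top is at 0.068, so the floor is near 0.042. Everything else is in place, so I'll carry the second handle to (0.512,-0.320).

Request:
move_arm(claw=[1, 1, 1, 1, 1, 1, 1, 1], linear=[[0.45, -2.15, 1], [0.97, -4.3, 0], [0.97, -4.3, 0], [0.97, -4.3, 0], [0.97, -4.3, 0], [0.97, -4.3, 0], [0.5, -2.5, 0], [0, 0, 0]], angular=[[0, 0, 0.057], [0, 0, 0.08], [0, 0, 0.08], [0, 0, 0.08], [0, 0, 0.08], [0, 0, 0.08], [0, 0, 0.07], [0, 0, 0]])

```text
t: 12.1
tcp_pos: [0.5129, -0.3242, 0.1377]
ee_rot: [[-0.999, 0.049, 0.001], [0.049, 0.999, -0.002], [-0.001, -0.002, -1.0]]
wrist_force: [0.5, 0.2, -3.2]
width: 0.226
```

Request:
move_arm(claw=[1, 1, 1, 1, 1, 1, 1], linear=[[0, 0, -2], [0, 0, -2.5], [0, 0, -2], [0, 0, -1], [0, 0, -0.5], [0, 0, 0], [0, 0, 0]], angular=[[0, 0, 0], [0, 0, 0], [0, 0, 0], [0, 0, 0], [0, 0, 0], [0, 0, 0], [0, 0, 0]])

```text
t: 12.8
tcp_pos: [0.5133, -0.3205, 0.0589]
ee_rot: [[-0.999, 0.046, 0.001], [0.046, 0.999, -0.001], [-0.001, -0.001, -1.0]]
wrist_force: [0.1, -1.3, -2.1]
width: 0.228
```

Request:
move_arm(claw=[1, 1, 1, 1], linear=[[0, 0, -0.3], [0, 0, -0.2], [0, 0, 0], [0, 0, 0]], angular=[[0, 0, 0], [0, 0, 0], [0, 0, 0], [0, 0, 0]])

```text
t: 13.2
tcp_pos: [0.5127, -0.3203, 0.0529]
ee_rot: [[-0.999, 0.046, 0.0], [0.046, 0.999, 0.0], [-0.0, 0.0, -1.0]]
wrist_force: [0.0, 0.0, -2.1]
width: 0.227
```

Request:
move_arm(claw=[1, 1, 1], linear=[[0, 0, -0.12], [0, 0, 0], [0, 0, 0]], angular=[[0, 0, 0], [0, 0, 0], [0, 0, 0]])

```text
t: 13.5
tcp_pos: [0.5128, -0.3203, 0.0518]
ee_rot: [[-0.999, 0.046, 0.0], [0.046, 0.999, -0.0], [-0.0, -0.0, -1.0]]
wrist_force: [0.0, 0.7, -0.7]
width: 0.228
```

Request:
move_arm(claw=[1, 1, 1], linear=[[0, 0, -0.1], [0, 0, 0], [0, 0, 0]], angular=[[0, 0, 0], [0, 0, 0], [0, 0, 0]])

```text
t: 13.8
tcp_pos: [0.5128, -0.3204, 0.0509]
ee_rot: [[-0.999, 0.046, 0.0], [0.046, 0.999, -0.0], [-0.0, -0.0, -1.0]]
wrist_force: [-1.0, -0.2, 2.3]
width: 0.223
```

Request:
move_arm(claw=[2.3, 2.6, 3.2, 3.6, 3.6], linear=[[0, 0, 0], [0, 0, 0], [0, 0, 0], [0, 0, 0], [0, 0, 0]], angular=[[0, 0, 0], [0, 0, 0], [0, 0, 0], [0, 0, 0], [0, 0, 0]])

```text
t: 14.3
tcp_pos: [0.5127, -0.3202, 0.0506]
ee_rot: [[-0.999, 0.046, -0.0], [0.046, 0.999, 0.0], [0.0, 0.0, -1.0]]
wrist_force: [-0.4, -0.6, -0.3]
width: 0.422
```

Request:
move_arm(claw=[3.6, 3.6, 3.6, 3.6, 5, 7, 7], linear=[[0, 0, 0.5], [0, 0, 1.5], [0, 0, 3], [0, 0, 4], [0, 0, 3], [0, 0, 0], [0, 0, 0]], angular=[[0, 0, 0], [0, 0, 0], [0, 0, 0], [0, 0, 0], [0, 0, 0], [0, 0, 0], [0, 0, 0]])

```text
t: 15.0
tcp_pos: [0.5133, -0.3207, 0.1717]
ee_rot: [[-0.999, 0.046, 0.002], [0.046, 0.999, -0.001], [-0.002, -0.001, -1.0]]
wrist_force: [-0.1, -0.4, -1.0]
width: 0.818
```

```bash
cat > p.py <<'E'
from m import *
from scipy.optimize import least_squares
def circ(P,r=None):
    f=(lambda p:np.hypot(*(P-p[:2]).T)-(r or p[2]))
    s=least_squares(f,[*P.mean(0),r or .07][:2 if r else 3],loss="soft_l1",f_scale=.002); return s.x.round(4),np.std(f(s.x)).round(4)
def pan(d,u0=(170,262)):
    W=d["W"];z=W[...,2]; s=np.zeros(z.shape,bool); s[165:262,u0[0]:u0[1]]=1
    hsv=cv2.cvtColor(d["pixels"],cv2.COLOR_RGB2HSV)
    r=s&(z>.052)&(z<.064)&(hsv[...,1]<70); P=W[r][:,:2]; print("rim fit",circ(P),r.sum(),np.median(z[r]))
    # grey blob outline from colour, cast on rim plane
    g=(s&(hsv[...,1]<60)&(z>.03)|s&(z>.004)&(z<.03)&(hsv[...,1]<60)).astype(np.uint8)
    g=cv2.morphologyEx(g,cv2.MORPH_OPEN,np.ones((9,9),np.uint8))
    c=max(cv2.findContours(g,cv2.RETR_EXTERNAL,cv2.CHAIN_APPROX_NONE)[0],key=cv2.contourArea)[:,0]
    print("outline",circ(np.array([ray(d,a,b,.058)[:2] for a,b in c])))
def foot(d):
    W=d["W"]; m=cv2.dilate(clay(d),np.ones((3,3),np.uint8))>0; z=W[...,2]
    r=m&(z>.062)&(z<.085)&(W[...,1]>-.2); P=W[r]; print("foot top",P.mean(0).round(4),cv2.minEnclosingCircle(P[:,:2].astype(np.float32)),r.sum())
E
python3 - <<'E'
from p import *
d=grab("top"); pan(d); foot(d); e=grab("scene"); foot(e)
# foot top edge in both views by brightness: rim of disc
for k,st,c in comps(d,clay(d),100): print(st,np.nanmedian(d["W"][k],0).round(3), handle(d,k,.068) if c[0]>340 and c[1]<280 else "")
# base outline of foot
k=[k for k,st,c in comps(d,clay(d),100) if c[0]<330][0]
c=max(cv2.findContours(k.astype(np.uint8),cv2.RETR_EXTERNAL,cv2.CHAIN_APPROX_NONE)[0],key=cv2.contourArea)[:,0]
P=np.array([ray(d,a,b,.010)[:2] for a,b in c]); print("foot base outline",circ(P))
E
```

```text
rim fit (array([0.5604, 0.1227, 0.083 ]), np.float64(0.0097)) 409 0.057406070270389783Traceback (most recent call last):
  File "<stdin>", line 2, in <module>
  File "p.py", line 13, in pan
    c=max(cv2.findContours(g,cv2.RETR_EXTERNAL,cv2.CHAIN_APPROX_NONE)[0],key=cv2.contourArea)[:,0]
      ~~~^^^^^^^^^^^^^^^^^^^^^^^^^^^^^^^^^^^^^^^^^^^^^^^^^^^^^^^^^^^^^^^^^^^^^^^^^^^^^^^^^^^^
ValueError: max() iterable argument is empty
```

```bash
python3 - <<'E'
import re
s=open("p.py").read(); i=s.index("    # grey blob"); j=s.index("def foot"); open("p.py","w").write(s[:i]+s[j:])
E
python3 - <<'E'
from p import *
d=grab("top"); pan(d); foot(d); e=grab("scene"); foot(e)
for k,st,c in comps(d,clay(d),100): print(st,np.nanmedian(d["W"][k],0).round(3))
k=[k for k,st,c in comps(d,clay(d),100) if c[0]<330][0]
c=max(cv2.findContours(k.astype(np.uint8),cv2.RETR_EXTERNAL,cv2.CHAIN_APPROX_NONE)[0],key=cv2.contourArea)[:,0]
print("foot base outline",circ(np.array([ray(d,a,b,.010)[:2] for a,b in c])))
E
```

```text
rim fit (array([0.5602, 0.1228, 0.083 ]), np.float64(0.0097)) 419 0.05747478066696495
foot top [ 0.5684 -0.0924  0.0662] ((0.5689471960067749, -0.09287295490503311), 0.020138323307037354) 174
foot top [ 0.572  -0.0879  0.0656] ((0.5721867084503174, -0.08915611356496811), 0.020359396934509277) 85
[285 199  22  21 367] [ 0.563 -0.094  0.061]
[372 204  16  13 119] [ 0.553 -0.305  0.068]
[372 228  18  23 194] [ 0.476 -0.314  0.067]
[334 289  41  35 811] [ 0.313 -0.239  0.013]
foot base outline (array([ 0.5663, -0.0965,  0.0276]), np.float64(0.0023))
```

Request:
move_arm(claw=[7, 7, 7, 7, 7, 7, 7, 7], linear=[[1, 4, 0], [1.12, 4.6, 0], [1.12, 4.6, 0], [1.12, 4.6, 0], [1.12, 4.6, -2], [0.26, 0.44, -3], [0, 0, -3], [0, 0, 0]], angular=[[0, 0, 0], [0, 0, 0], [0, 0, 0], [0, 0, 0], [0, 0, 0], [0, 0, 0], [0, 0, 0], [0, 0, 0]])

```text
t: 15.95
tcp_pos: [0.565, -0.0911, 0.0857]
ee_rot: [[-0.999, 0.045, -0.011], [0.045, 0.999, 0.003], [0.011, 0.003, -1.0]]
wrist_force: [-0.8, 0.4, 0.2]
width: 0.817
```

Run:
```python
from h import *
print(get_state()["tcp_pos"]); e=grab("scene"); save(e,"s2",(210,140,350,245),5); save(e,"s2full",(100,110,300,260),4)
```

```text
[ 0.56501733 -0.09105159  0.08565374]
```

View pics/s2.png

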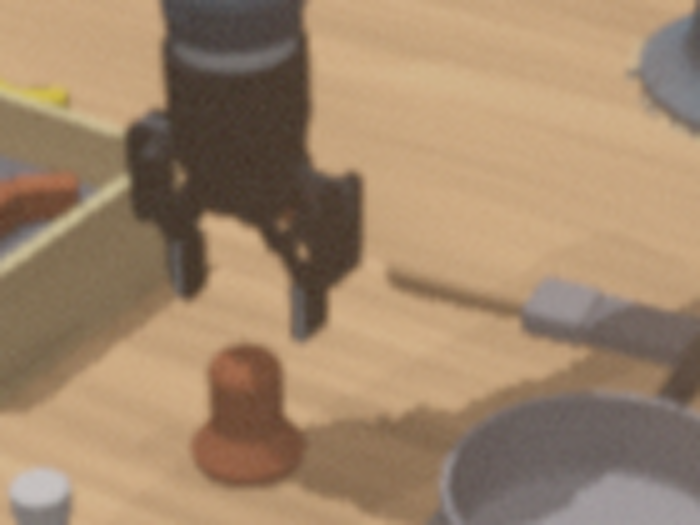

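The crop shows the foot at about (245,420), midway between the open fingers at (188,280) and (308,310). Next I'll descend and grip the neck.

Request:
move_arm(claw=[7, 7, 7, 7, 4.6, 3, 3, 3], linear=[[0.2, -0.05, -2.5], [0, 0, -2], [0, 0, -0.8], [0, 0, 0], [0, 0, 0], [0, 0, 0], [0, 0, 0], [0, 0, 0]], angular=[[0, 0, 0], [0, 0, 0], [0, 0, 0], [0, 0, 0], [0, 0, 0], [0, 0, 0], [0, 0, 0], [0, 0, 0]], grip_force=35)

```text
t: 16.8
tcp_pos: [0.5731, -0.0938, 0.0401]
ee_rot: [[-0.999, 0.046, 0.003], [0.046, 0.999, -0.0], [-0.003, -0.0, -1.0]]
wrist_force: [-1.9, 0.4, 6.3]
width: 0.471
```

Request:
move_arm(claw=[3, 3, 3], linear=[[0, 0, 0], [0, 0, 0], [0, 0, 0]], angular=[[0, 0, 0], [0, 0, 0], [0, 0, 0]])

```text
t: 17.1
tcp_pos: [0.5731, -0.0938, 0.04]
ee_rot: [[-0.999, 0.046, 0.003], [0.046, 0.999, -0.0], [-0.003, -0.0, -1.0]]
wrist_force: [-0.8, 0.6, 6.3]
width: 0.471
```

Request:
move_arm(claw=[3, 3, 3, 3, 3, 3], linear=[[0, 0, 0.5], [0, 0, 1.5], [0, 0, 3], [0, 0, 4], [0, 0, 0.5], [0, 0, 0]], angular=[[0, 0, 0], [0, 0, 0], [0, 0, 0], [0, 0, 0], [0, 0, 0], [0, 0, 0]])

```text
t: 17.7
tcp_pos: [0.573, -0.0939, 0.1348]
ee_rot: [[-0.999, 0.046, 0.003], [0.046, 0.999, -0.001], [-0.003, -0.001, -1.0]]
wrist_force: [-0.1, -0.3, -2.7]
width: 0.472
```

Request:
move_arm(claw=[3, 3, 3, 3, 3, 3, 3, 3], linear=[[-0.1, 2.5, 0], [-0.1, 4, 0], [-0.2, 4.5, 0], [-0.2, 4.5, 0], [-0.2, 4, 0], [-0.1, 2.1, 0], [0, 0, 0], [0, 0, 0]], angular=[[0, 0, 0], [0, 0, 0], [0, 0, 0], [0, 0, 0], [0, 0, 0], [0, 0, 0], [0, 0, 0], [0, 0, 0]])

```text
t: 18.5
tcp_pos: [0.5614, 0.1224, 0.1313]
ee_rot: [[-0.999, 0.045, -0.003], [0.045, 0.999, -0.001], [0.003, -0.001, -1.0]]
wrist_force: [0.3, -0.2, -2.0]
width: 0.472
```

Run:
```python
from p import *
print(get_state()["tcp_pos"]); e=grab("scene"); save(e,"s3",(260,150,400,255),5)
d=grab("top"); save(d,"t3",(150,120,330,300),3)
k=clay(e)>0; W=e["W"]; r=k&(W[...,1]>0.05)&(W[...,2]>.03); P=W[r]; print(r.sum(),np.nanpercentile(P,[2,50,98],axis=0).round(4))
```

```text
[0.5613604  0.12239272 0.13132392]
51 [[0.5775 0.1092 0.0993]
 [0.5811 0.126  0.1083]
 [0.5888 0.14   0.1143]]
```

View pics/s3.png

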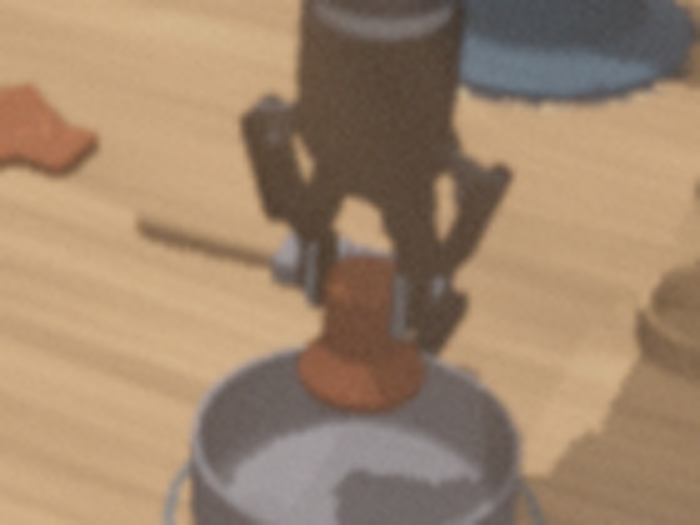

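The foot hangs upright over the pan, with its base at about (362,385) in the crop and the pan opening below. I'll shift 2 mm in x, lower it and feel for the pan floor.

Request:
move_arm(claw=[3, 3, 3, 3, 3, 3, 3], linear=[[0.2, 0, -2], [0, 0, -2.5], [0, 0, -2], [0, 0, -1], [0, 0, -0.3], [0, 0, 0], [0, 0, 0]], angular=[[0, 0, 0], [0, 0, 0], [0, 0, 0], [0, 0, 0], [0, 0, 0], [0, 0, 0], [0, 0, 0]])

```text
t: 19.3
tcp_pos: [0.5657, 0.1223, 0.0562]
ee_rot: [[-0.999, 0.047, 0.002], [0.047, 0.999, 0.0], [-0.002, 0.0, -1.0]]
wrist_force: [0.1, -0.1, -1.4]
width: 0.471
```

Request:
move_arm(claw=[3, 3, 3, 3, 3], linear=[[-0.1, 0, -0.4], [0, 0, -0.3], [0, 0, -0.1], [0, 0, 0], [0, 0, 0]], angular=[[0, 0, 0], [0, 0, 0], [0, 0, 0], [0, 0, 0], [0, 0, 0]])

```text
t: 19.8
tcp_pos: [0.5638, 0.1225, 0.0472]
ee_rot: [[-0.999, 0.046, 0.0], [0.046, 0.999, 0.0], [-0.0, 0.0, -1.0]]
wrist_force: [0.4, -0.9, -2.1]
width: 0.472
```

Request:
move_arm(claw=[3, 3, 3], linear=[[0, 0, -0.1], [0, 0, 0], [0, 0, 0]], angular=[[0, 0, 0], [0, 0, 0], [0, 0, 0]])

```text
t: 20.1
tcp_pos: [0.5637, 0.1224, 0.0462]
ee_rot: [[-0.999, 0.046, -0.0], [0.046, 0.999, 0.0], [0.0, 0.0, -1.0]]
wrist_force: [-1.1, -1.1, -2.3]
width: 0.469
```

Request:
move_arm(claw=[3, 3, 3], linear=[[0, 0, -0.08], [0, 0, 0], [0, 0, 0]], angular=[[0, 0, 0], [0, 0, 0], [0, 0, 0]])

```text
t: 20.4
tcp_pos: [0.5637, 0.1224, 0.0453]
ee_rot: [[-0.999, 0.046, -0.0], [0.046, 0.999, 0.0], [0.0, 0.0, -1.0]]
wrist_force: [-0.4, 0.0, -2.3]
width: 0.471
```

Request:
move_arm(claw=[3, 3, 3], linear=[[0, 0, -0.08], [0, 0, 0], [0, 0, 0]], angular=[[0, 0, 0], [0, 0, 0], [0, 0, 0]])

```text
t: 20.7
tcp_pos: [0.5638, 0.1225, 0.0451]
ee_rot: [[-0.999, 0.046, 0.0], [0.046, 0.999, 0.0], [-0.0, 0.0, -1.0]]
wrist_force: [-2.9, 0.6, 3.3]
width: 0.47
```

Request:
move_arm(claw=[4.4, 4.8, 5.5, 6.2, 7, 7], linear=[[0, 0, 0], [0, 0, 0], [0, 0, 0], [0, 0, 0], [0, 0, 0], [0, 0, 0]], angular=[[0, 0, 0], [0, 0, 0], [0, 0, 0], [0, 0, 0], [0, 0, 0], [0, 0, 0]])

```text
t: 21.3
tcp_pos: [0.5638, 0.1225, 0.0445]
ee_rot: [[-0.999, 0.046, 0.0], [0.046, 0.999, 0.0], [0.0, 0.0, -1.0]]
wrist_force: [-1.0, 0.2, -0.4]
width: 0.823
```

Request:
move_arm(claw=[7, 7, 7, 7, 7, 7], linear=[[0, 0, 0.5], [0, 0, 2], [0, 0, 3], [0, 0, 4], [0, 0, 2], [0, 0, 0]], angular=[[0, 0, 0], [0, 0, 0], [0, 0, 0], [0, 0, 0], [0, 0, 0], [0, 0, 0]])

```text
t: 21.9
tcp_pos: [0.5666, 0.1228, 0.1638]
ee_rot: [[-0.999, 0.046, 0.008], [0.046, 0.999, 0.001], [-0.008, 0.001, -1.0]]
wrist_force: [0.8, 0.7, -1.2]
width: 0.819
```

Request:
move_arm(claw=[6, 5, 4.5, 4.5, 4.5, 4.5], linear=[[-2.2, -3.6, 0], [-2.2, -3.6, 0], [-2.2, -3.6, 0], [-2.2, -3.6, 0], [-2.2, -3.6, 0], [0, 0, 0]], angular=[[0, 0, 0], [0, 0, 0], [0, 0, 0], [0, 0, 0], [0, 0, 0], [0, 0, 0]])

```text
t: 22.5
tcp_pos: [0.4504, -0.0603, 0.1584]
ee_rot: [[-0.999, 0.052, -0.004], [0.052, 0.999, -0.001], [0.004, -0.001, -1.0]]
wrist_force: [0.1, -0.2, -0.5]
width: 0.527
```

```bash
cat >> p.py <<'E'
def bar(d,box):
    u0,v0,u1,v1=box; z=d["W"][...,2]; g=cv2.cvtColor(d["pixels"],cv2.COLOR_RGB2GRAY); s=np.zeros(z.shape,bool); s[v0:v1,u0:u1]=1
    r=s&(z>.03)&(g<75); v,u=np.nonzero(r); P=np.array([ray(d,a,b,.054)[:2] for a,b in zip(u,v)]).astype(np.float32); print("bar",np.median(z[r]),cv2.minAreaRect(P))
E
python3 - <<'E'
from p import *
print(get_state()["tcp_pos"]); d=grab("top"); save(d,"t4",(80,120,440,300),2.2)
pan(d); bar(d,(200,246,230,282))
W=d["W"]; k=cv2.dilate(clay(d),np.ones((3,3)))>0; r=k&(W[...,1]>.02)&(W[...,2]>.062)&(W[...,2]<.09); print("foot in pan",W[r].mean(0).round(4),cv2.minEnclosingCircle(W[r][:,:2].astype(np.float32)),r.sum())
E
```

```text
[ 0.45037696 -0.0603435   0.1583841 ]
rim fit (array([0.5604, 0.1227, 0.0829]), np.float64(0.0095)) 414 0.057563088638882695
bar 0.05372213894541193 ((0.4392680525779724, 0.11268413811922073), (0.06648233532905579, 0.01659492775797844), 4.068233489990234)
foot in pan [0.5588 0.1208 0.0704] ((0.5591967105865479, 0.12155146896839142), 0.020821645855903625) 208
```

View pics/t4.png

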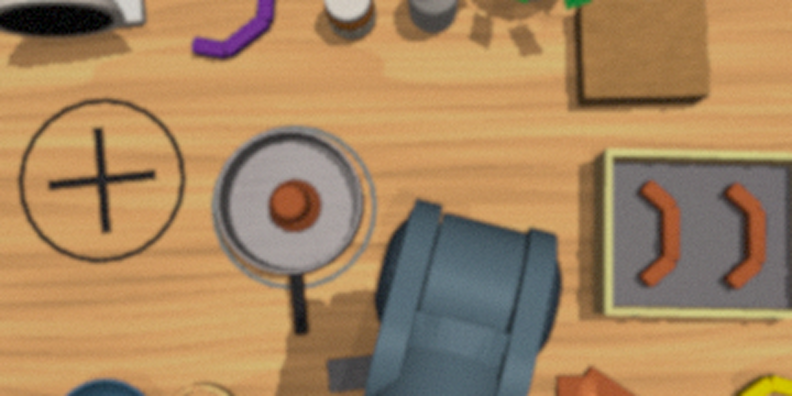

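The foot stands in the pan within about 2 mm of the centre, at (293,203) in the view. Both handles lie side by side in the tray, at (662,235) and (748,237). Next is the pan's bar.

Request:
move_arm(claw=[4.5, 4.5, 4.5, 4.5, 4.5, 4.5, 4.5], linear=[[0, 3, 0], [-0.1, 4.8, 0], [-0.1, 4.8, 0], [-0.1, 4.8, 0], [0, 0, -3], [0, 0, -2], [0, 0, 0]], angular=[[0, 0, 0.03], [0, 0, 0.03], [0, 0, 0.03], [0, 0, 0.034], [0, 0, 0], [0, 0, 0], [0, 0, 0]])

```text
t: 23.25
tcp_pos: [0.4479, 0.1179, 0.1065]
ee_rot: [[-0.997, -0.081, -0.006], [-0.081, 0.997, -0.0], [0.006, 0.0, -1.0]]
wrist_force: [0.4, -0.2, -0.7]
width: 0.526
```

Request:
move_arm(claw=[4.5, 4.5], linear=[[0, 0, 0], [0, 0, 0]], angular=[[0, 0, 0], [0, 0, 0]])

```text
t: 23.45
tcp_pos: [0.4517, 0.1167, 0.1104]
ee_rot: [[-0.997, -0.078, 0.001], [-0.078, 0.997, 0.0], [-0.001, 0.0, -1.0]]
wrist_force: [-0.1, 0.6, 0.9]
width: 0.53
```

Request:
move_arm(claw=[4.5, 4.5, 4.5, 4.5, 4.5, 4.5], linear=[[-0.2, -0.3, -2], [0, 0, -3], [0, 0, -2], [0, 0, -1], [0, 0, 0], [0, 0, 0]], angular=[[0, 0, 0], [0, 0, 0], [0, 0, 0], [0, 0, 0], [0, 0, 0], [0, 0, 0]])

```text
t: 24.05
tcp_pos: [0.4498, 0.1134, 0.0306]
ee_rot: [[-0.997, -0.077, 0.002], [-0.077, 0.997, 0.0], [-0.002, 0.0, -1.0]]
wrist_force: [-1.1, 0.0, 0.2]
width: 0.524
```

Request:
move_arm(claw=[3, 2.2, 1.8, 1.5, 1, 0.5, 0.5, 0.5], linear=[[0, 0, 0], [0, 0, 0], [0, 0, 0], [0, 0, 0], [0, 0, 0], [0, 0, 0], [0, 0, 0], [0, 0, 0]], angular=[[0, 0, 0], [0, 0, 0], [0, 0, 0], [0, 0, 0], [0, 0, 0], [0, 0, 0], [0, 0, 0], [0, 0, 0]], grip_force=40)

```text
t: 24.85
tcp_pos: [0.4496, 0.1141, 0.0305]
ee_rot: [[-0.997, -0.079, 0.002], [-0.079, 0.997, 0.001], [-0.002, 0.001, -1.0]]
wrist_force: [-0.7, 1.8, 7.0]
width: 0.178
```

Run:
```python
from p import *
s=get_state(); print(s["tcp_pos"],s["wrist_force"],s["moment"]); e=grab("scene"); save(e,"s5",(250,140,450,290),4); d=grab("top"); pan(d)
```

```text
[0.44958194 0.11409824 0.03047917] [-0.6550485   1.8457887   7.02799135] [0.44103997 0.21273269 0.20758062]
rim fit (array([0.5614, 0.1226, 0.0825]), np.float64(0.0013)) 282 0.05771550639311235
```

View pics/s5.png

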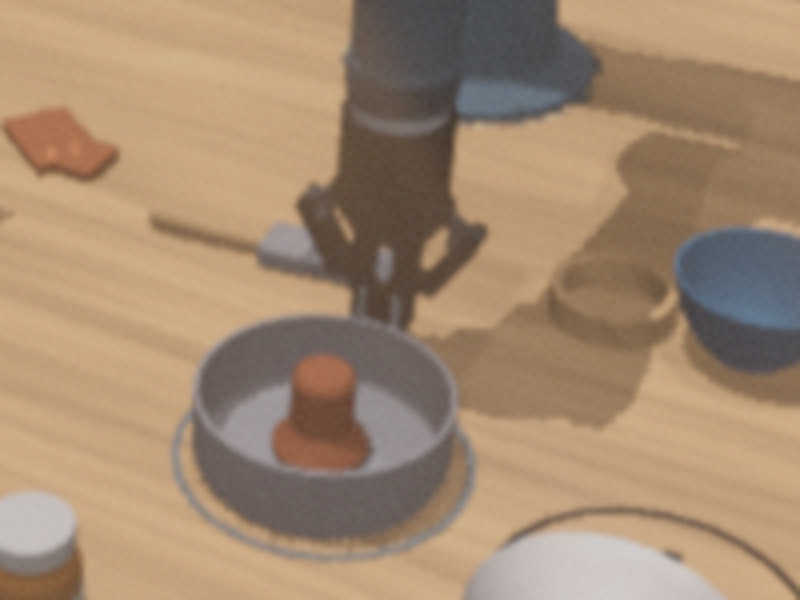

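The gripper holds the bar (opening about 15 mm). The foot stands upright in mid-pan at about (322,415), and the pan is still on its ring. I'll take off some of the downward push, then slide.

Request:
move_arm(claw=[0.5, 0.5, 0.5], linear=[[0, 0, 0.1], [0, 0, 0], [0, 0, 0]], angular=[[0, 0, 0], [0, 0, 0], [0, 0, 0]], grip_force=60)

```text
t: 25.25
tcp_pos: [0.4491, 0.1136, 0.0306]
ee_rot: [[-0.997, -0.078, 0.001], [-0.078, 0.997, 0.0], [-0.001, 0.0, -1.0]]
wrist_force: [1.7, 1.8, -0.8]
width: 0.173
```

Request:
move_arm(claw=[0.5, 0.5, 0.5, 0.5, 0.5, 0.5, 0.5, 0.5], linear=[[0.03, 0.2, 0], [0.06, 0.4, 0], [0.1, 0.6, 0], [0.13, 0.8, 0], [0.13, 0.8, 0], [0.1, 0.6, 0], [0.06, 0.4, 0], [0.03, 0.2, 0]], angular=[[0, 0, 0], [0, 0, 0], [0, 0, 0], [0, 0, 0], [0, 0, 0], [0, 0, 0], [0, 0, 0], [0, 0, 0]])

```text
t: 26.05
tcp_pos: [0.4547, 0.1515, 0.0306]
ee_rot: [[-0.997, -0.075, -0.001], [-0.075, 0.997, -0.005], [0.001, -0.005, -1.0]]
wrist_force: [-0.9, -8.2, 4.6]
width: 0.174
```

Run:
```python
from p import *
s=get_state(); print(s["tcp_pos"],s["wrist_force"],s["moment"]); d=grab("top"); pan(d,(140,262))
W=d["W"]; k=cv2.dilate(clay(d),np.ones((3,3)))>0; r=k&(W[...,1]>.02)&(W[...,2]>.062)&(W[...,2]<.09); print("foot",W[r].mean(0).round(4),r.sum())
```

```text
[0.4546911  0.15153206 0.0305691 ] [-0.93745117 -8.24397141  4.6205112 ] [-1.19825379  0.10675139 -0.55627358]
rim fit (array([0.5665, 0.1579, 0.0825]), np.float64(0.0013)) 280 0.05776240520896653
foot [0.5639 0.1552 0.0704] 208
```

Request:
move_arm(claw=[0.5, 0.5, 0.5, 0.5, 0.5, 0.5, 0.5, 0.5], linear=[[0.05, 0.3, 0], [0.1, 0.6, 0], [0.14, 0.9, 0], [0.19, 1.2, 0], [0.19, 1.2, 0], [0.19, 1.2, 0], [0.19, 1.2, 0], [0.19, 1.2, 0]], angular=[[0, 0, 0], [0, 0, 0], [0, 0, 0], [0, 0, 0], [0, 0, 0], [0, 0, 0], [0, 0, 0], [0, 0, 0]])

```text
t: 26.9
tcp_pos: [0.4671, 0.2292, 0.0306]
ee_rot: [[-0.997, -0.074, -0.001], [-0.074, 0.997, -0.006], [0.001, -0.006, -1.0]]
wrist_force: [-0.5, -7.6, 4.8]
width: 0.172
```

Request:
move_arm(claw=[0.5, 0.5, 0.5, 0.5, 0.5, 0.5, 0.5, 0.5], linear=[[0.19, 1.2, 0], [0.19, 1.2, 0], [0.19, 1.2, 0], [0.19, 1.2, 0], [0.19, 1.2, 0], [0.14, 0.9, 0], [0.1, 0.6, 0], [0.05, 0.3, 0]], angular=[[0, 0, 0], [0, 0, 0], [0, 0, 0], [0, 0, 0], [0, 0, 0], [0, 0, 0], [0, 0, 0], [0, 0, 0]])

```text
t: 27.7
tcp_pos: [0.4795, 0.307, 0.0306]
ee_rot: [[-0.997, -0.075, -0.001], [-0.075, 0.997, -0.006], [0.001, -0.006, -1.0]]
wrist_force: [-2.2, -8.9, 6.8]
width: 0.171
```

Run:
```python
from p import *
s=get_state(); print(s["tcp_pos"],s["wrist_force"],s["moment"]); d=grab("top"); pan(d,(85,200))
W=d["W"]; k=cv2.dilate(clay(d),np.ones((3,3)))>0; r=k&(W[...,1]>.02)&(W[...,2]>.062)&(W[...,2]<.09); print("foot",W[r].mean(0).round(4),r.sum())
```

```text
[0.47949852 0.30698828 0.03056852] [-2.16183076 -8.91415016  6.79807728] [-1.39596323  0.14546147 -0.51618492]
rim fit (array([0.5907, 0.3128, 0.0826]), np.float64(0.0147)) 351 0.05724444690608043
foot [0.5887 0.3097 0.07  ] 204
```

Request:
move_arm(claw=[0.5, 0.5, 0.5, 0.5, 0.5, 0.5, 0.5, 0.5], linear=[[0.05, 0.3, 0], [0.1, 0.6, 0], [0.13, 0.9, 0], [0.14, 0.9, 0], [0.14, 0.8, 0], [0.1, 0.6, 0], [0.04, 0.25, 0], [0, 0, 0]], angular=[[0, 0, 0], [0, 0, 0], [0, 0, 0], [0, 0, 0], [0, 0, 0], [0, 0, 0], [0, 0, 0], [0, 0, 0]])

```text
t: 28.55
tcp_pos: [0.4866, 0.3506, 0.0306]
ee_rot: [[-0.997, -0.075, -0.0], [-0.075, 0.997, -0.005], [0.001, -0.005, -1.0]]
wrist_force: [-0.4, -6.2, 5.8]
width: 0.172
```

```bash
cat > f.py <<'E'
from p import *
s=get_state(); print(s["tcp_pos"],s["wrist_force"],s["moment"])
for n in ("top","scene"):
    d=grab(n); W=d["W"]; z=W[...,2]; hsv=cv2.cvtColor(d["pixels"],cv2.COLOR_RGB2HSV)
    c=np.array([.598,.357]); rr=np.hypot(W[...,0]-c[0],W[...,1]-c[1])
    r=(z>.052)&(z<.064)&(rr>.065)&(rr<.1)&(hsv[...,1]<90)&(W[...,0]>.54); print(n,"rim",circ(W[r][:,:2]),circ(W[r][:,:2],.083),r.sum())
    k=cv2.dilate(clay(d),np.ones((3,3)))>0; r=k&(rr<.08)&(z>.062)&(z<.09); print("foot",W[r].mean(0).round(4),r.sum())
    g=d["pixels"].max(2); r=(abs(z)<.006)&(rr>.088)&(rr<.11)&(g<75); print("ring",circ(W[r][:,:2]),r.sum())
    save(d,n+"_f%d"%(s["t"]*10),(60,120,440,290) if n=="top" else (200,140,460,330),2.1 if n=="top" else 3)
E
python3 f.py
```

```text
[0.48663015 0.35059041 0.03058656] [-0.39057517 -6.19335899  5.76039766] [-0.9708384   0.02562577 -0.53162795]
top rim (array([0.5989, 0.3563, 0.0824]), np.float64(0.0015)) (array([0.5984, 0.3563]), np.float64(0.0015)) 315
foot [0.5952 0.3533 0.0702] 205
ring (array([0.5978, 0.3542, 0.0953]), np.float64(0.0026)) 5
scene rim (array([0.6019, 0.3593, 0.0825]), np.float64(0.0015)) (array([0.6023, 0.3591]), np.float64(0.0016)) 188
foot [nan nan nan] 0f.py:7: RuntimeWarning: Mean of empty slice.
  k=cv2.dilate(clay(d),np.ones((3,3)))>0; r=k&(rr<.08)&(z>.062)&(z<.09); print("foot",W[r].mean(0).round(4),r.sum())
  ret = um.true_divide(
p.py:5: RuntimeWarning: Mean of empty slice.
  s=least_squares(f,[*P.mean(0),r or .07][:2 if r else 3],loss="soft_l1",f_scale=.002); return s.x.round(4),np.std(f(s.x)).round(4)
Traceback (most recent call last):
  File "f.py", line 8, in <module>
    g=d["pixels"].max(2); r=(abs(z)<.006)&(rr>.088)&(rr<.11)&(g<75); print("ring",circ(W[r][:,:2]),r.sum())
                                                                                  ~~~~^^^^^^^^^^^^
  File "p.py", line 5, in circ
    s=least_squares(f,[*P.mean(0),r or .07][:2 if r else 3],loss="soft_l1",f_scale=.002); return s.x.round(4),np.std(f(s.x)).round(4)
ValueError: Initial guess is outside of provided bounds
```

Request:
move_arm(claw=[0.5, 1.7, 2.2, 2.8, 3.5, 4.5, 4.5], linear=[[0, -0.1, 0.1], [0, 0, 0], [0, 0, 0], [0, 0, 0], [0, 0, 0], [0, 0, 0], [0, 0, 0]], angular=[[0, 0, 0], [0, 0, 0], [0, 0, 0], [0, 0, 0], [0, 0, 0], [0, 0, 0], [0, 0, 0]])

```text
t: 29.35
tcp_pos: [0.4869, 0.3521, 0.0316]
ee_rot: [[-0.997, -0.078, -0.0], [-0.078, 0.997, 0.0], [0.0, 0.0, -1.0]]
wrist_force: [-0.5, -0.0, -0.8]
width: 0.531
```

Request:
move_arm(claw=[4.5, 4.5, 4.5, 4.5, 4.5, 4.5], linear=[[0, 0, 0.5], [0, 0, 2], [0, 0, 3], [0, 0, 4], [0, 0, 4.5], [0, 0, 3]], angular=[[0, 0, 0], [0, 0, 0], [0, 0, 0], [0, 0, 0], [0, 0, 0], [0, 0, 0]])

```text
t: 29.95
tcp_pos: [0.4878, 0.3525, 0.2055]
ee_rot: [[-0.997, -0.078, 0.003], [-0.078, 0.997, 0.002], [-0.004, 0.002, -1.0]]
wrist_force: [0.9, -0.3, -0.1]
width: 0.529
```

Request:
move_arm(claw=[4.5, 4.5, 4.5, 4.5, 4.5, 4.5, 4.5, 4.5], linear=[[0, -3, 1], [0, -4.5, 0], [0, -4.5, 0], [0, -4.5, 0], [0, -4.5, 0], [0, -4.5, 0], [0, -2, 0], [0, 0, 0]], angular=[[0, 0, 0], [0, 0, 0], [0, 0, 0], [0, 0, 0], [0, 0, 0], [0, 0, 0], [0, 0, 0], [0, 0, 0]])

```text
t: 30.75
tcp_pos: [0.487, 0.0745, 0.2121]
ee_rot: [[-0.997, -0.073, 0.001], [-0.073, 0.997, -0.0], [-0.001, -0.0, -1.0]]
wrist_force: [0.2, 0.7, -0.2]
width: 0.525
```

```bash
sed -i 's/if n=="top" else 3)/if n=="top" else 3)/; s/; print("ring",circ(W\[r\]\[:,:2\]),r.sum())/; print("ring",r.sum(), circ(W[r][:,:2]) if r.sum()>5 else "")/; s/(z>.062)&(z<.09); print/(z>.064)\&(z<.09); print/' f.py; python3 f.py 2>/dev/null; ls pics | tail -4
python3 - <<'E'
from m import *
d=grab("top")
for k,st,c in comps(d,clay(d),100): print(np.nanmedian(d["W"][k],0).round(3), [x.round(3) for x in handle(d,k,.068)] if 340<c[0] and c[1]<280 else "")
E
```

```text
[0.48698685 0.0745465  0.21213138] [ 0.15565255  0.67416551 -0.24394452] [0.037874   0.00405649 0.02611847]
top rim (array([0.5987, 0.3567, 0.0825]), np.float64(0.0015)) (array([0.5982, 0.3564]), np.float64(0.0016)) 246
foot [0.5954 0.3533 0.0706] 198
ring 10 (array([0.5979, 0.3568, 0.0964]), np.float64(0.0009))
scene rim (array([0.6017, 0.3595, 0.0826]), np.float64(0.0014)) (array([0.6022, 0.3594]), np.float64(0.0015)) 177
foot [nan nan nan] 0
ring 0 
t4.png
top0.png
top_f285.png
top_f307.png
[0.591 0.344 0.045] 
[ 0.509 -0.314  0.067] [array([ 0.508, -0.321]), np.float64(-3.194), array([0.118, 0.044]), np.float64(0.021)]
[ 0.504 -0.414  0.067] [array([ 0.503, -0.42 ]), np.float64(-2.876), array([0.118, 0.044]), np.float64(0.021)]
[ 0.31  -0.243  0.012]
```

View pics/top_f307.png

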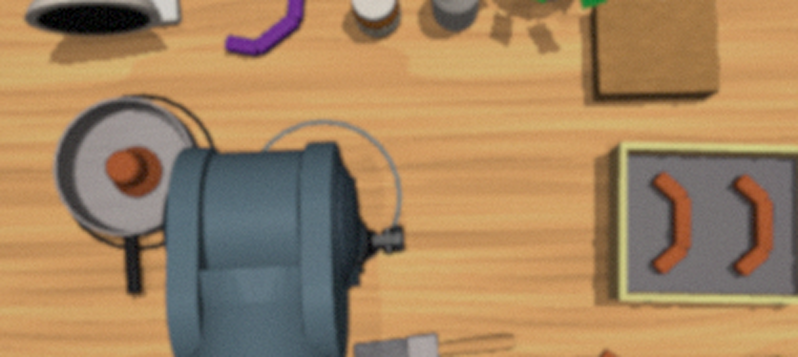

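The view shows the pan on the crossed ring at about (130,168), with parallax shifting it left. The foot is upright in it, both handles lie flat in the tray, and the arm is clear.

```bash
python3 -c "
from workcell import hand_in; print(hand_in())"
```

```text
the job is handed in; nothing more can be done
None
```

The job is done and handed in at about 31 s of the 72 s allowed. Both handles were laid in the tray, the foot was stood in the pan, and the pan was then slid onto the crossed ring.

**Handles:** Both lie flat and side by side, about 100 mm apart, with their tops at about 67 mm. I felt for the floor at each set-down: the net upward force at release was about 2 N, with the tool some 51 mm above the bench. Both handles were still in place in the last picture.

**Foot:** It was set down with about 3 N net upward force, and it stands upright in the last view. It is about 3 mm off the pan's centre in both x and y by the top camera, so roughly 4 mm in all. It read about 2 mm off in all just after set-down.

**Pan:** It was slid flat by its bar, with the tool height constant to 0.1 mm. The top camera puts its centre at (0.598, 0.356) and the mark at (0.598, 0.357).

**Checks that disagreed or failed:**
- The scene camera puts the pan centre at (0.602, 0.359), about 5 mm from the top camera. That is somewhat more than the stated 2 mm calibration error of each camera. I went by the top camera, since it measured both the pan and the mark.
- My automatic search for the foot in the last scene image found nothing, so its final position rests on the top view alone.
- Before the slide, one of the pan circle fits had picked up stray points. I cross-checked it against how far the tool had moved.

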